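# Stack the keyed component tray

## Task

Two trays of capacitors wait on sloped stands. Take the one with one wide and one narrow end notch off its stand and stack it on the bolted-down tray so that the wide notch goes over the wide key and the narrow notch over the narrow key, level and fully home; lower it all the way down before you let go, do not drop it. Leave the other tray, the carton and the tape roll where they are.

Things in the scene. Friction and masses are not known exactly. Their poses are not given: they have to be found in the camera images.
- tray_center (a point): Tray to move: loose blue plastic, 0.35 kg, 120 (x) x 84 (y) x 76 mm overall, of small black capacitors. Point: its centre, 38 mm above its underside; x along its length to the WIDE-notch end, z up out of it. An 80 x 84 mm open box 30 mm high, with 12 mm high end flanges out to x = +-60. At the start it lies on a 25 degree slope, wide notch downhill, lower end against a 12 mm lip; lift it square to the slope.
- tray_grip (a point): On the same tray, 62 mm above its underside (24 mm above tray_center): place to pinch its carrying grip, a solid upright blue plate in the middle, 60 long (x) x 12 thick (y) mm, its top 14 mm above this point; the box rim is 32 mm below this point. Axes as the tray's; pinch across y.
- tray_wide_notch (a point): On the same tray: centre of its wide notch (x = 50, y = 0 mm from the tray's centre), at the underside. Notch 36 mm wide (y), cut right through the flange's height and open to the outside; inwards it ends at the box wall, x = 40 mm. The opposite end (x = -50 mm) has a like notch only 20 mm wide.
- other_tray_center (a point): The tray to leave alone: the same in every way, axes and point too, but both its notches are 20 mm wide. It lies on the other stand in the same way.
- stack: Blue tray, 120 (x) x 84 mm, top face 60 mm above the bench, bolted down on a 150 x 110 x 6 mm dark steel plate; never moves. Origin on the bench under its centre; x along its length to the WIDE-key end, z up. A tray fully home on it has its underside at 60 mm, its centre at 98 mm above the bench, its x along this x; the fit is 3 mm loose each way.
- rest_a: Aluminium stand with a 25 degree slope, on which the tray to move lies. Bolted down, 105 mm wide, 150 mm long, 106 mm high; the slope falls away from the robot. Origin on the bench under its centre, x in the downhill direction, z up. The two stands change places from run to run.
- rest_b: The second stand, the same as the first; the other tray lies on it.
- carton: Closed cardboard carton, 110 x 150 x 90 mm, loose, beyond the work; origin under its centre.
- tape_roll: Roll of clear tape lying flat, 90 mm across, 48 mm high, loose; origin under its centre.
- stack_wide_key (a point): Centre of the top of the stack's wide key, 76 mm above the bench: an upright blue block on the stack's +x end, 30 mm wide (y), 16 mm high, x = 43 to 60 mm from the stack's centre. The opposite end has a like key only 14 mm wide. Axes as the stack's.
Mind the look-alikes: they are no part of the job. What is shaped like the part that bears tray_center but yellow is not meant.

How it is judged:
By the outcome, as a careful person would: the job done as asked, in the order asked, and still so for the second after the job is handed in, with the robot touching nothing.
It also fails if it takes over 40 s, if anything falls off the work surface, if the arm or the gripper's body presses on something with over 40 N, if the wrist force passes 120 N, or if a joint passes its speed limit or range.

## Robot

A 6-joint arm with a two-finger parallel gripper is mounted at the origin on the work surface. World frame = base frame: x ahead of the robot, y to its left, z up, the work surface at z = 0. Lengths are in mm, angles in rad, forces in N, time in s.
With the tool pointing down it reaches from about 425 to 950 mm from the base axis. Payload 14.7 kg.
Tool frame: the origin (TCP) lies at the very end of the fingers, on their centre line; the grasp point (between the pads) lies 19 mm behind it; z points along the fingers, y is the direction in which the jaws open and shut (so a half turn about z gives the same grasp; the last joint's range is limited). The gripper opens to 85 mm and grips with 20 to 120 N. Pads are 22 mm wide; open, the fingers measure 114 mm over their backs; the gripper's body (76 mm by 85 mm) begins 54 mm behind the grasp point. The pads swing forward as they close: fully open they stand 13 mm farther back than shut.
Start: joints at [1.272, 0.48, 1.596, -0, 1.065, -0.047], TCP at [161.922, 629.503, 231.297] pointing down, gripper open.
Joint ranges: [-2.75, 2.75], [-0.82, 2.05], [0.23, 2.67], [-1.56, 4.7], [0.09, 2.69], [-2.92, 2.92]. Speed limits (rad/s): [1.89, 1.89, 2.39, 3.01, 3.01, 3.01].

## Interface

Orientations are given as a unit quaternion [w, x, y, z].
In Python, from station import * gives the robot as it stands.
- The arm moves only by the tool drive_tool, never from a script. Its argument "commands" is a list of rows, each an object of numbers: "ax", "ay", "az": the turn, a rotation vector about the tool's x, y, z in degrees; "dx", "dy", "dz": the shift along the tool's x, y, z in mm; "fingers": the finger opening in mm, from 0 to 85.4. A call has 1 to 12 rows; each row shifts and turns the pose as measured when the row begins, along the tool's axes as they then stand; what a row does not reach is not made up. A row lasts 1/12 s, in which the tool goes at most 41.7 mm and 7.16 degrees, less where a joint would pass 70% of its speed; a pose out of reach is approached as far as the arm can. A call with a gripper value outside its range is refused whole. The fingers move at their own pace and stop on an object; "squeeze" is the grip in N (left out, the last holds). Time passes only in rows, so rows that do not move let the fingers close. It gives the time, the measured TCP pose, the force and the opening at its end, in the units of the state.
- sense(): the state, without advancing time (a new reading comes with each control period).
- grab_frame(name): name is "scene" or "top" or "wrist"; returns a dict with "color" (384x512x3 uint8, red, green, blue), "intrinsics" (3x3 intrinsics, pixels), "world_to_cam" (4x4, takes a point from world to camera coordinates); the wrist camera has in their place "mount" (4x4, takes a point from camera to tool coordinates, whose origin is the TCP and whose axes are the flange's). Camera axes: x right, y down, z forward; pixel columns grow to the right and rows downward; lengths in mm; the calibration is good to about 2 mm. A picture is of the moment at which its call begins: read the wrist's pose just before it. There is no depth.
- hand_in(): hands the job in, once; it reports no verdict.
The state is a dict: "t": time; "q": joint angles; "joint_vel": joint speeds; "effort": joint torques, N m; "eef_pos": TCP position; "orientation": TCP orientation; "ft_force": force on the tool from outside, world axes, zero at the start; "moment": the same for the moment, N m; "opening": finger opening in mm.
Only numpy, scipy, OpenCV 4.12 (cv2) and the standard library are available. Lean on these libraries where they do the work, as an engineer would, in place of code of your own. Each camera call takes 0.05 s, during which the arm holds its last target. There are 200 camera calls.

## Working session

There is one attempt and no reset: what is moved stays moved. The work goes in short steps, Python scripts to look and compute and a tool call to move; the robot and the scene stay as the last step left them, time stands still between calls to the robot, and variables do not carry over. Pictures are saved under pics/ and viewed, about 8 in all and at most 12, crops included, and the job is handed in when it is done.

Besides the shell and the picture viewer there is one more tool, called after ">>>" by a JSON object that holds its "name" and its "arguments". drive_tool: Moves the arm, as the interface text tells. Its arguments: {"type":"object","properties":{"commands":{"type":"array"},"squeeze":{"type":"number"}},"required":["commands"]}

```bash
mkdir -p pics; python3 - <<'E'
from station import *
import cv2,numpy as np
s=sense();print(s)
for n in("scene","top"):
    f=grab_frame(n);np.savez(n+".npz",**f);cv2.imwrite(f"pics/{n}1.png",cv2.resize(f["color"][:,:,::-1],(800,600),interpolation=cv2.INTER_CUBIC))
    print(n,f["intrinsics"],f["world_to_cam"])
E
```

```text
{'t': 0.0, 'q': array([ 1.27240442e+00,  4.80840019e-01,  1.59687771e+00,  6.37442625e-06,
        1.06511959e+00, -4.65936392e-02]), 'joint_vel': array([-1.19640299e-03,  3.07180291e-05,  9.67825727e-04,  5.95134740e-04,
       -2.45145519e-04,  6.84825722e-04]), 'effort': array([ 5.37051543e-03, -9.50645542e+01, -4.30190849e+01,  3.36453277e-04,
        1.22173311e-02,  3.83146016e-06]), 'eef_pos': array([161.79369133, 629.10381655, 230.66566374]), 'orientation': array([-1.09562305e-04,  1.25568312e-01,  9.92084781e-01, -6.12618591e-04]), 'ft_force': array([-0.47072726,  0.11650226,  0.4403039 ]), 'moment': array([-0.03081549,  0.00761949, -0.01539595]), 'opening': 85.46123209076731}
scene [[420.69370926   0.         251.31135551]
 [  0.         420.69370926 196.15054529]
 [  0.           0.           1.        ]] [[-3.06525026e-01  9.51681460e-01  1.85689665e-02  8.00579342e+01]
 [ 6.99244244e-01  2.38368434e-01 -6.73971793e-01 -3.89746325e+02]
 [-6.45832716e-01 -1.93604978e-01 -7.38523673e-01  1.62443654e+03]
 [ 0.00000000e+00  0.00000000e+00  0.00000000e+00  1.00000000e+00]]
top [[478.23195706   0.         255.9963482 ]
 [  0.         478.23195706 199.30216543]
 [  0.           0.           1.        ]] [[ 7.01354682e-03 -9.99946832e-01 -7.55938594e-03  1.10833485e+02]
 [-9.90418697e-01 -5.90368700e-03 -1.37970836e-01  6.19491896e+02]
 [ 1.37918872e-01  8.45462209e-03 -9.90407443e-01  1.41583175e+03]
 [ 0.00000000e+00  0.00000000e+00  0.00000000e+00  1.00000000e+00]]
```

View pics/scene1.png

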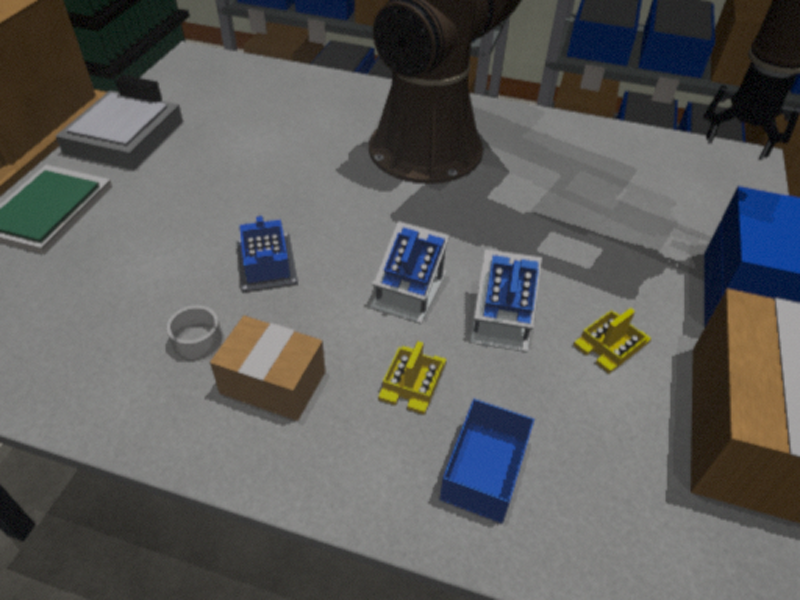

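View pics/top1.png

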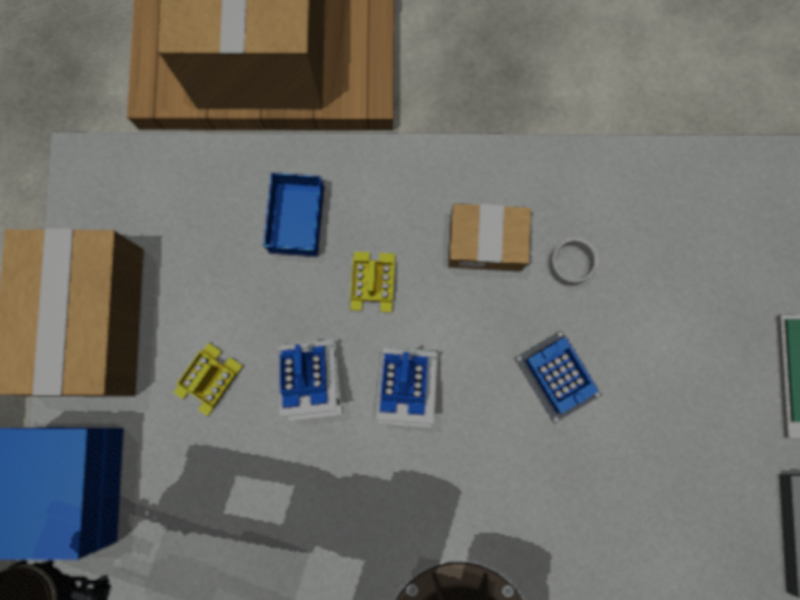

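Seen so far in the top picture (800x600): blue trays on stands at (303,378) and (405,383), and the stack at (557,376). Look-alikes are the yellow trays at (373,282) and (208,378), and the blue bin at (296,215). I'll crop closer next to tell the two blue trays apart.

```bash
python3 - <<'E'
import cv2,numpy as np
t=np.load("top.npz")["color"][:,:,::-1];s=np.load("scene.npz")["color"][:,:,::-1]
def cr(im,x,y,w,h,k):return cv2.resize(im[y:y+h,x:x+w],None,fx=k,fy=k,interpolation=cv2.INTER_CUBIC)
# top: trays x170-290,y212-277 ; stack x325-390 y205-275
a=cr(t,172,212,66,75,6);b=cr(t,234,212,66,75,6)
c=cr(t,325,207,66,75,4)
d=cr(s,235,140,115,85,4)
print(a.shape,d.shape)
cv2.imwrite("pics/trays_top.png",np.hstack([a,b]))
o=np.zeros((340,800,3),np.uint8);o[:300,:264]=c;o[:,270:730]=d
cv2.imwrite("pics/mix.png",o)
E
```

```text
(450, 396, 3) (340, 460, 3)
```

View pics/trays_top.png

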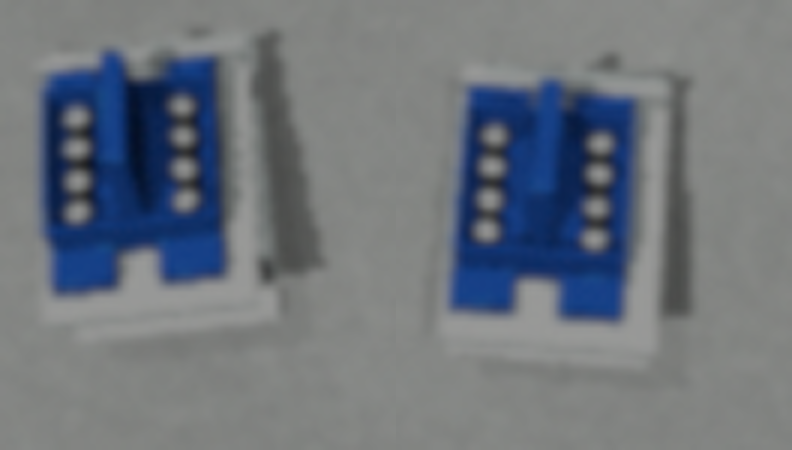

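View pics/mix.png

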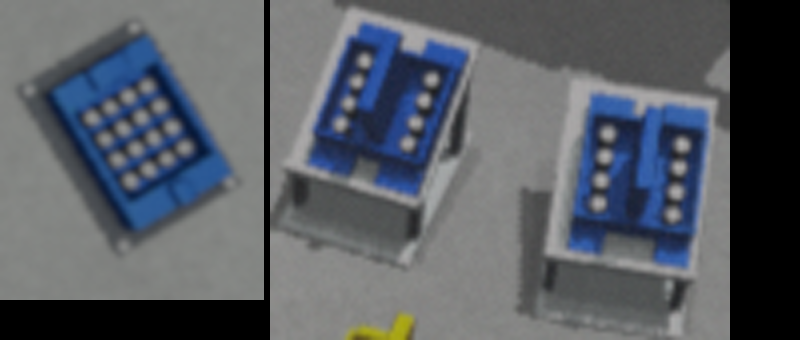

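The tray to move is the left one in the top view, which is the right one in the scene view. Its lower (downhill) notch is about 0.42 of the tray width, so about 35 mm. The other tray's lower notch is about 21 mm. On the stack, the narrow key is at the lower right in the top view at (182,187) of the mix crop, so the wide key is at the far upper left. I'll fit poses from corners and overlay them.

```bash
cat > h.py <<'E'
import numpy as np,cv2
from scipy.optimize import least_squares
from scipy.spatial.transform import Rotation as R
def proj(K,W,P):
    p=np.atleast_2d(P)@W[:3,:3].T+W[:3,3];q=p@K.T;return q[:,:2]/q[:,2:]
def load(n):
    f=np.load(n+".npz");return f["color"],f["intrinsics"],f["world_to_cam"]
def tray(p): # x,y,z,yaw ; 25deg downhill
    return R.from_euler('ZY',[p[3],np.radians(25)]),np.array(p[:3])
def box(x0,x1,y0,y1,z0,z1):
    v=np.array([[x,y,z] for x in(x0,x1) for y in(y0,y1) for z in(z0,z1)],float)
    return [(v[i],v[j]) for i in range(8) for j in range(i+1,8) if np.sum(v[i]!=v[j])==1]
TR=box(-40,40,-42,42,-38,-8)+box(-30,30,-6,6,0,38)
for sx,w in((1,18),(-1,10)):
    for sy in(1,-1): TR+=box(*sorted((sx*40,sx*60)),*sorted((sy*w,sy*42)),-38,-26)
ST=box(-60,60,-42,42,30,60)+box(43,60,-15,15,60,76)+box(-60,-43,-7,7,60,76)+box(-75,75,-55,55,0,6)
def wire(im,K,W,L,rot,t,off,k):
    for a,b in L:
        q=(proj(K,W,[rot.apply(a)+t,rot.apply(b)+t])-off+.5)*k-.5
        cv2.line(im,*[tuple(int(round(v*8)) for v in r) for r in q],(0,255,255),1,cv2.LINE_AA,3)
E
python3 - <<'E'
from h import *
ct,Kt,Wt=load("top");cs,Ks,Ws=load("scene")
src=lambda X,k,o:(np.array(X)+.5)/k-.5+o
ot=src([(55,292),(225,277),(112,52),(117,165),(48,241),(224,233)],6,(172,212))
Pt=np.array([(-60,42,-38),(-60,-42,-38),(30,0,38),(-30,0,38),(-40,42,-8),(-40,-42,-8)],float)
os_=src([(298,247),(420,264),(322,95),(438,110)],4,(235,140))
Ps=np.array([(60,-42,-26),(60,42,-26),(-60,-42,-26),(-60,42,-26)],float)
def f(p):
    r,t=tray(p);return np.r_[(proj(Kt,Wt,r.apply(Pt)+t)-ot).ravel(),(proj(Ks,Ws,r.apply(Ps)+t)-os_).ravel()]
s=least_squares(f,[520,150,100,0],loss='soft_l1',x_scale=[100,100,100,1]);print(s.x,np.degrees(s.x[3]),f(s.x).round(1))
og=src([(50,95),(140,37),(215,180),(135,232),(30,90),(135,27),(232,183),(123,245)],4,(325,207))
Pg=np.array([(60,42,60),(60,-42,60),(-60,-42,60),(-60,42,60),(75,55,6),(75,-55,6),(-75,-55,6),(-75,55,6)],float)
def g(p):
    return (proj(Kt,Wt,R.from_euler('Z',p[2]).apply(Pg)+[p[0],p[1],0])-og).ravel()
u=least_squares(g,[520,-150,.5],loss='soft_l1',x_scale=[100,100,1]);print(u.x,np.degrees(u.x[2]),g(u.x).round(1))
np.savez("fit.npz",tray=s.x,stack=u.x)
rt,tt=tray(s.x);rs=R.from_euler('Z',u.x[2]);ts=np.r_[u.x[:2],0]
def cr(im,x,y,w,h,k):return np.ascontiguousarray(cv2.resize(im[y:y+h,x:x+w,::-1],None,fx=k,fy=k,interpolation=cv2.INTER_CUBIC))
o=np.zeros((600,800,3),np.uint8)
a=cr(ct,172,212,66,56,5);wire(a,Kt,Wt,TR,rt,tt,(172,212),5)
b=cr(cs,295,150,60,60,5);wire(b,Ks,Ws,TR,rt,tt,(295,150),5)
c=cr(ct,325,207,66,64,5);wire(c,Kt,Wt,ST,rs,ts,(325,207),5)
d=cr(cs,145,130,55,60,5);e=d.copy();wire(d,Ks,Ws,ST,rs,ts,(145,130),5)
o[:280,:330]=a;o[:300,335:635]=b;o[280:600,:330]=c;o[300:600,335:610]=d[:300];o[350:600,615:790]=e[:250,40:215]
cv2.imwrite("pics/ov.png",o)
E
```

```text
[5.01511455e+02 2.96604825e+02 1.09126244e+02 1.18380800e-01] 6.782720232823041 [-0.   1.9  0.6  1.2 -0.2  0.2 -0.5 -0.1 -0.9 -0.4 -0.9 -2.4 -0.4  0.5
 -0.7  1.  -0.5 -0.9 -0.1 -0.4]
[ 495.3707738  -194.10767468    0.53940213] 30.90546567342774 [-0.3 -0.4  1.  -0.1  3.9 -1.2 -0.1  0.4 -4.2  0.2 -0.4 -2.   1.4  0.7
 -1.7  3.6]
```

View pics/ov.png

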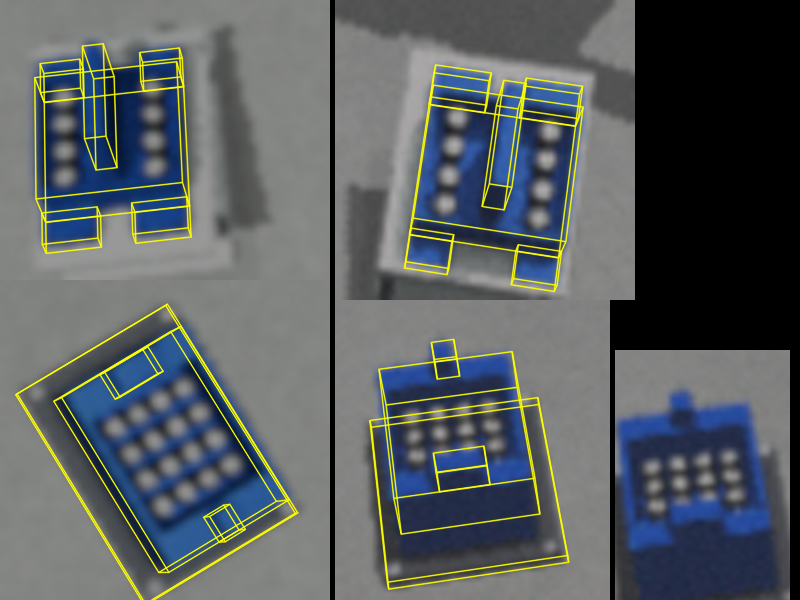

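The tray overlay fits in both views, apart from a few pixels at the far end. The stack overlay is off by several pixels, but the uncovered crop shows the wide key at the far end and the narrow key near the robot. I'll refine the stack with the wrist camera later and approach the tray now.

```bash
cat > go.py <<'E'
from h import *
from station import *
def tool_for(rt): return rt*R.from_matrix(np.array([[-1,0,0],[0,1,0],[0,0,-1.]]))  # tool x=-tx,y=ty,z=-tz
def delta(rot,p,vmax=40,wmax=7):
    s=sense();q=s["orientation"];c=R.from_quat(np.r_[q[1:],q[0]])
    d=c.inv().apply(p-s["eef_pos"]);w=np.degrees((c.inv()*rot).as_rotvec())
    d2=rot.inv().apply(p-s["eef_pos"])
    print("t",round(s["t"],2),"pos",s["eef_pos"].round(1),"open",round(s["opening"],1),"F",s["ft_force"].round(1))
    print("shift now",d.round(1),"turn",w.round(2),"shift after turn",d2.round(1),"rows",round(np.linalg.norm(d)/vmax,1),round(np.linalg.norm(w)/wmax,1))
def delta_tray(h):
    p=np.load("fit.npz")["tray"];rt,t=tray(p);delta(tool_for(rt),t+rt.apply([0,0,5+h]))
def delta_stack(h,off=(0,0),dyaw=0):
    p=np.load("fit.npz")["stack"];rt=R.from_euler('Z',p[2]+dyaw);delta(tool_for(rt),np.r_[p[:2],0]+rt.apply([off[0],off[1],103+h]))
E
python3 -c "
from go import *
delta_tray(90)"
```

```text
t 0.1 pos [161.8 629.1 230.8] open 85.3 F [ 0.1 -0.7  0.7]
shift now [-449.3 -222.9   35.8] turn [  4.56  24.7  -20.88] shift after turn [-321.6 -370.3 -110.8] rows 12.6 4.7
```

>>> {"name": "drive_tool", "arguments": {"commands": [{"dx":-32,"dy":-16,"dz":0},{"dx":-32,"dy":-16,"dz":0},{"dx":-32,"dy":-16,"dz":0},{"dx":-32,"dy":-16,"dz":0},{"dx":-32,"dy":-16,"dz":0},{"dx":-32,"dy":-16,"dz":0},{"dx":-32,"dy":-16,"dz":0},{"dx":-32,"dy":-16,"dz":0},{"dx":-32,"dy":-16,"dz":0},{"dx":-32,"dy":-16,"dz":0},{"dx":-32,"dy":-16,"dz":0},{"dx":-32,"dy":-16,"dz":0}]}}

```text
validation failed for argument at $.co...
```

>>> {"name": "drive_tool", "arguments": {"commands": [{"ax":0.9,"ay":4.94,"az":-4.2,"fingers":60},{"ax":0.9,"ay":4.94,"az":-4.2,"fingers":60},{"ax":0.9,"ay":4.94,"az":-4.2,"fingers":60},{"ax":0.9,"ay":4.94,"az":-4.2,"fingers":60},{"ax":0.9,"ay":4.94,"az":-4.2,"fingers":60}]}}

```text
validation failed for argument at $.co...
```

```bash
python3 -c "
from go import *
delta_tray(90)"
```

```text
t 0.1 pos [161.8 629.1 230.8] open 85.3 F [ 0.1 -0.7  0.7]
shift now [-449.3 -222.9   35.8] turn [  4.56  24.7  -20.88] shift after turn [-321.6 -370.3 -110.8] rows 12.6 4.7
```

The rows were refused, probably because each row needs every key.

>>> {"name": "drive_tool", "arguments": {"commands": [{"ax":0,"ay":0,"az":0,"dx":-32,"dy":-16,"dz":0,"fingers":60},{"ax":0,"ay":0,"az":0,"dx":-32,"dy":-16,"dz":0,"fingers":60},{"ax":0,"ay":0,"az":0,"dx":-32,"dy":-16,"dz":0,"fingers":60},{"ax":0,"ay":0,"az":0,"dx":-32,"dy":-16,"dz":0,"fingers":60},{"ax":0,"ay":0,"az":0,"dx":-32,"dy":-16,"dz":0,"fingers":60},{"ax":0,"ay":0,"az":0,"dx":-32,"dy":-16,"dz":0,"fingers":60},{"ax":0,"ay":0,"az":0,"dx":-32,"dy":-16,"dz":0,"fingers":60},{"ax":0,"ay":0,"az":0,"dx":-32,"dy":-16,"dz":0,"fingers":60},{"ax":0,"ay":0,"az":0,"dx":-32,"dy":-16,"dz":0,"fingers":60},{"ax":0,"ay":0,"az":0,"dx":-32,"dy":-16,"dz":0,"fingers":60},{"ax":0,"ay":0,"az":0,"dx":-32,"dy":-16,"dz":0,"fingers":60},{"ax":0,"ay":0,"az":0,"dx":-32,"dy":-16,"dz":0,"fingers":60}], "squeeze": 60}}

```text
t: 1.1
eef_pos: [492.6, 338.6, 226.8]
orientation: [-0.002, 0.121, 0.993, -0.002]
ft_force: [0.8, 0.4, -0.6]
opening: 60.1
```

>>> {"name": "drive_tool", "arguments": {"commands": [{"ax":0.9,"ay":4.9,"az":-4.2,"dx":0,"dy":0,"dz":0,"fingers":60},{"ax":0.9,"ay":4.9,"az":-4.2,"dx":0,"dy":0,"dz":0,"fingers":60},{"ax":0.9,"ay":4.9,"az":-4.2,"dx":0,"dy":0,"dz":0,"fingers":60},{"ax":0.9,"ay":4.9,"az":-4.2,"dx":0,"dy":0,"dz":0,"fingers":60},{"ax":0.9,"ay":4.9,"az":-4.2,"dx":0,"dy":0,"dz":0,"fingers":60}]}}

```text
t: 1.52
eef_pos: [496.4, 331.4, 229.3]
orientation: [-0.222, -0.067, 0.973, -0.012]
ft_force: [0.5, 0.5, 0.2]
opening: 60.1
```

```bash
python3 -c "
from go import *
delta_tray(90)"
```

```text
t 1.52 pos [496.4 331.4 229.3] open 60.1 F [0.5 0.5 0.2]
shift now [-51.1 -36.1  12.9] turn [-0.11 -0.75  1.08] shift after turn [-51.6 -35.1  13.5] rows 1.6 0.2
```

>>> {"name": "drive_tool", "arguments": {"commands": [{"ax":0,"ay":-0.8,"az":1.1,"dx":-25,"dy":-18,"dz":6,"fingers":60},{"ax":0,"ay":0,"az":0,"dx":-25,"dy":-17,"dz":6,"fingers":60},{"ax":0,"ay":0,"az":0,"dx":0,"dy":0,"dz":0,"fingers":60}]}}

```text
t: 1.77
eef_pos: [543.0, 300.8, 192.4]
orientation: [-0.221, -0.061, 0.973, -0.014]
ft_force: [-0.1, -0.0, -0.9]
opening: 59.9
```

```bash
cat > wr.py <<'E'
from go import *
def wcam(tag):
    s=sense();f=grab_frame("wrist");q=s["orientation"];T=np.eye(4);T[:3,:3]=R.from_quat(np.r_[q[1:],q[0]]).as_matrix();T[:3,3]=s["eef_pos"]
    W=np.linalg.inv(T@f["mount"]);np.savez(tag+".npz",color=f["color"],intrinsics=f["intrinsics"],world_to_cam=W);return f["color"],f["intrinsics"],W
E
python3 -c "
from wr import *
delta_tray(90)
c,K,W=wcam('w1');im=np.ascontiguousarray(cv2.resize(c[:,:,::-1],(768,576)))
cv2.imwrite('pics/w1.png',im)
rt,t=tray(np.load('fit.npz')['tray'])
wire(im,K,W,TR,rt,t,(0,0),1.5);cv2.imwrite('pics/w1o.png',im)
"
```

```text
t 1.77 pos [543.  300.8 192.4] open 59.9 F [-0.1 -0.  -0.9]
shift now [ 2.6  0.7 -1.9] turn [-0.2  -0.54  0.29] shift after turn [ 2.6  0.7 -2. ] rows 0.1 0.1
```

View pics/w1o.png

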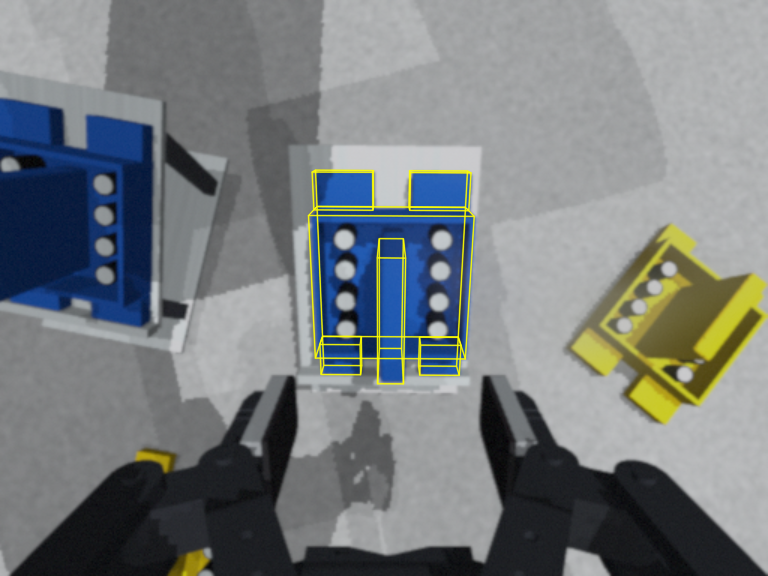

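The wrist overlay matches: the uphill narrow notch is at (391,190), the grip at (391,310), and the lower flanges are under the wireframe. I'll descend along the tool axis.

>>> {"name": "drive_tool", "arguments": {"commands": [{"ax":-0.2,"ay":-0.5,"az":0.3,"dx":2.6,"dy":0.7,"dz":15,"fingers":60},{"ax":0,"ay":0,"az":0,"dx":0,"dy":0,"dz":18,"fingers":60},{"ax":0,"ay":0,"az":0,"dx":0,"dy":0,"dz":18,"fingers":60},{"ax":0,"ay":0,"az":0,"dx":0,"dy":0,"dz":15,"fingers":60},{"ax":0,"ay":0,"az":0,"dx":0,"dy":0,"dz":10,"fingers":60},{"ax":0,"ay":0,"az":0,"dx":0,"dy":0,"dz":5,"fingers":60},{"ax":0,"ay":0,"az":0,"dx":0,"dy":0,"dz":0,"fingers":60}]}}

```text
t: 2.4
eef_pos: [502.0, 299.9, 119.7]
orientation: [-0.216, -0.057, 0.975, -0.012]
ft_force: [0.5, 0.6, 0.3]
opening: 60.0
```

```bash
python3 -c "
from wr import *
delta_tray(0)"
```

```text
t 2.4 pos [502.  299.9 119.7] open 60.0 F [0.5 0.6 0.3]
shift now [-3.7 -3.3  5. ] turn [ 0.12  0.01 -0.03] shift after turn [-3.7 -3.3  5. ] rows 0.2 0.0
```

>>> {"name": "drive_tool", "arguments": {"commands": [{"ax":0,"ay":0,"az":0,"dx":-3.7,"dy":-3.3,"dz":5,"fingers":60},{"ax":0,"ay":0,"az":0,"dx":0,"dy":0,"dz":0,"fingers":40},{"ax":0,"ay":0,"az":0,"dx":0,"dy":0,"dz":0,"fingers":20},{"ax":0,"ay":0,"az":0,"dx":0,"dy":0,"dz":0,"fingers":5},{"ax":0,"ay":0,"az":0,"dx":0,"dy":0,"dz":0,"fingers":5},{"ax":0,"ay":0,"az":0,"dx":0,"dy":0,"dz":0,"fingers":5}], "squeeze": 60}}

```text
t: 2.9
eef_pos: [506.1, 297.6, 115.5]
orientation: [-0.214, -0.057, 0.975, -0.011]
ft_force: [0.2, -1.1, -3.6]
opening: 11.3
```

```bash
python3 -c "
from wr import *
delta_tray(0)"
```

```text
t 2.9 pos [506.1 297.6 115.5] open 11.3 F [ 0.2 -1.1 -3.6]
shift now [ 1.5 -0.5  2.8] turn [ 0.19  0.26 -0.  ] shift after turn [ 1.5 -0.5  2.8] rows 0.1 0.0
```

Gripped at an opening of 11.3 mm on the 12 mm plate. I'll lift square to the slope.

>>> {"name": "drive_tool", "arguments": {"commands": [{"ax":0,"ay":0,"az":0,"dx":0,"dy":0,"dz":-5,"fingers":5},{"ax":0,"ay":0,"az":0,"dx":0,"dy":0,"dz":-10,"fingers":5},{"ax":0,"ay":0,"az":0,"dx":0,"dy":0,"dz":-15,"fingers":5},{"ax":0,"ay":0,"az":0,"dx":0,"dy":0,"dz":-20,"fingers":5},{"ax":0,"ay":0,"az":0,"dx":0,"dy":0,"dz":-25,"fingers":5},{"ax":0,"ay":0,"az":0,"dx":0,"dy":0,"dz":-25,"fingers":5},{"ax":0,"ay":0,"az":0,"dx":0,"dy":0,"dz":-25,"fingers":5},{"ax":0,"ay":0,"az":0,"dx":0,"dy":0,"dz":-15,"fingers":5},{"ax":0,"ay":0,"az":0,"dx":0,"dy":0,"dz":-5,"fingers":5}], "squeeze": 80}}

```text
t: 3.65
eef_pos: [569.8, 303.9, 257.3]
orientation: [-0.214, -0.057, 0.975, -0.012]
ft_force: [0.1, -0.1, -3.2]
opening: 11.0
```

```bash
python3 -c "
from wr import *
c,K,W=wcam('w2')
delta_stack(130)"
```

```text
t 3.7 pos [570.1 304.  257.4] open 10.7 F [ 0.4 -0.4 -1.6]
shift now [ 110.3 -486.    76.8] turn [  5.32 -24.36 -23.8 ] shift after turn [ 319.9 -389.    24.4] rows 12.6 4.9
```

>>> {"name": "drive_tool", "arguments": {"commands": [{"ax":0,"ay":0,"az":0,"dx":5,"dy":-20,"dz":2,"fingers":5},{"ax":0,"ay":0,"az":0,"dx":8,"dy":-36,"dz":4,"fingers":5},{"ax":0,"ay":0,"az":0,"dx":8,"dy":-36,"dz":4,"fingers":5},{"ax":0,"ay":0,"az":0,"dx":8,"dy":-36,"dz":4,"fingers":5},{"ax":0,"ay":0,"az":0,"dx":8,"dy":-36,"dz":4,"fingers":5},{"ax":0,"ay":0,"az":0,"dx":8,"dy":-36,"dz":4,"fingers":5},{"ax":0,"ay":0,"az":0,"dx":8,"dy":-36,"dz":4,"fingers":5},{"ax":0,"ay":0,"az":0,"dx":8,"dy":-36,"dz":4,"fingers":5},{"ax":0,"ay":0,"az":0,"dx":8,"dy":-36,"dz":4,"fingers":5},{"ax":0,"ay":0,"az":0,"dx":8,"dy":-36,"dz":4,"fingers":5},{"ax":0,"ay":0,"az":0,"dx":0,"dy":-20,"dz":0,"fingers":5}]}}

```text
t: 4.62
eef_pos: [518.2, -77.3, 247.1]
orientation: [-0.218, -0.063, 0.974, -0.011]
ft_force: [0.7, -0.2, -2.6]
opening: 10.6
```

```bash
python3 -c "
from wr import *
delta_stack(130,(130,0))"
```

```text
t 4.62 pos [518.2 -77.3 247.1] open 10.6 F [ 0.7 -0.2 -2.6]
shift now [-79.7 -61.  -22.4] turn [  5.52 -24.85 -23.17] shift after turn [-50.4 -88.5  14.1] rows 2.6 4.9
```

>>> {"name": "drive_tool", "arguments": {"commands": [{"ax":1.1,"ay":-5,"az":-4.6,"dx":-16,"dy":-12,"dz":-5,"fingers":5},{"ax":1.1,"ay":-5,"az":-4.6,"dx":-15,"dy":-15,"dz":-3,"fingers":5},{"ax":1.1,"ay":-5,"az":-4.6,"dx":-14,"dy":-17,"dz":0,"fingers":5},{"ax":1.1,"ay":-5,"az":-4.6,"dx":-12,"dy":-18,"dz":2,"fingers":5},{"ax":1.1,"ay":-5,"az":-4.6,"dx":-10,"dy":-18,"dz":2,"fingers":5},{"ax":0,"ay":0,"az":0,"dx":0,"dy":0,"dz":0,"fingers":5}]}}

```text
t: 5.12
eef_pos: [604.4, -142.4, 225.5]
orientation: [0.006, -0.272, 0.962, -0.001]
ft_force: [0.8, -0.9, -3.7]
opening: 10.6
```

```bash
python3 -c "
from wr import *
delta_stack(130,(130,0))
c,K,W=wcam('w3');im=np.ascontiguousarray(cv2.resize(c[:,:,::-1],(768,576)))
u=np.load('fit.npz')['stack']
wire(im,K,W,ST,R.from_euler('Z',u[2]),np.r_[u[:2],0],(0,0),1.5)
s=sense();q=s['orientation'];r=R.from_quat(np.r_[q[1:],q[0]])*R.from_matrix(np.diag([-1,1,-1.]))
wire(im,K,W,TR,r,s['eef_pos']+r.apply([1.5,0,-5]),(0,0),1.5)
cv2.imwrite('pics/w3o.png',im)
"
```

```text
t 5.12 pos [ 604.4 -142.4  225.5] open 10.6 F [ 0.8 -0.9 -3.7]
shift now [-10.1  11.5  -7.4] turn [-0.26  0.69  0.72] shift after turn [-9.9 11.7 -7.5] rows 0.4 0.1
```

View pics/w3o.png

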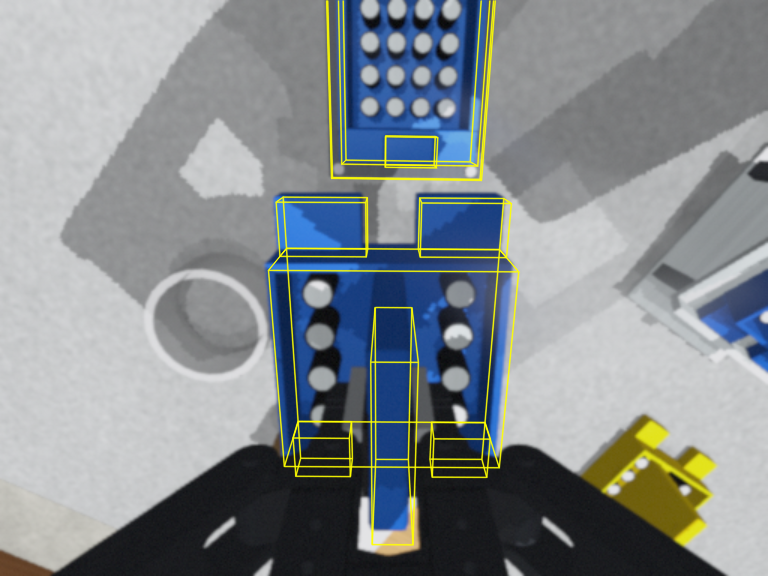

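The stack is cut off at the top of the frame. The held tray sits about 6–10 px higher in the picture than I assumed because I had the sign of its offset wrong. I'll back off along the stack's x so the whole stack is visible, then fit both.

>>> {"name": "drive_tool", "arguments": {"commands": [{"ax":-0.3,"ay":0.7,"az":0.7,"dx":-30,"dy":5,"dz":-10,"fingers":5},{"ax":0,"ay":0,"az":0,"dx":-30,"dy":5,"dz":-10,"fingers":5},{"ax":0,"ay":0,"az":0,"dx":-15,"dy":0,"dz":-15,"fingers":5},{"ax":0,"ay":0,"az":0,"dx":0,"dy":0,"dz":0,"fingers":5},{"ax":0,"ay":0,"az":0,"dx":0,"dy":0,"dz":0,"fingers":5}]}}

```text
t: 5.58
eef_pos: [657.9, -90.3, 257.7]
orientation: [-0.012, -0.257, 0.966, 0.004]
ft_force: [-0.7, -0.3, -3.9]
opening: 10.7
```

```bash
python3 -c "
from wr import *
delta_stack(130,(130,0))
c,K,W=wcam('w4')
s=sense();np.savez('pose4.npz',p=s['eef_pos'],q=s['orientation'])
u=np.load('fit.npz')['stack']
q=proj(K,W,R.from_euler('Z',u[2]).apply(np.array([[60,42,60],[60,-42,60],[-60,-42,60],[-60,42,60]]))+np.r_[u[:2],0]);print(q.round())
im=cv2.resize(c[0:200,150:400,::-1],None,fx=3.1,fy=3,interpolation=cv2.INTER_CUBIC)
im=cv2.resize(c[0:198,150:398,::-1],None,fx=3,fy=3,interpolation=cv2.INTER_CUBIC)
cv2.imwrite('pics/w4.png',im)
"
```

```text
t 5.58 pos [657.9 -90.3 257.7] open 10.7 F [-0.7 -0.3 -3.9]
shift now [62.1 -7.  26. ] turn [ 0.76 -1.22 -1.07] shift after turn [62.8 -5.6 24.7] rows 1.7 0.3
[[ 291.   35.]
 [ 204.   36.]
 [ 194. -120.]
 [ 293. -122.]]
```

View pics/w4.png

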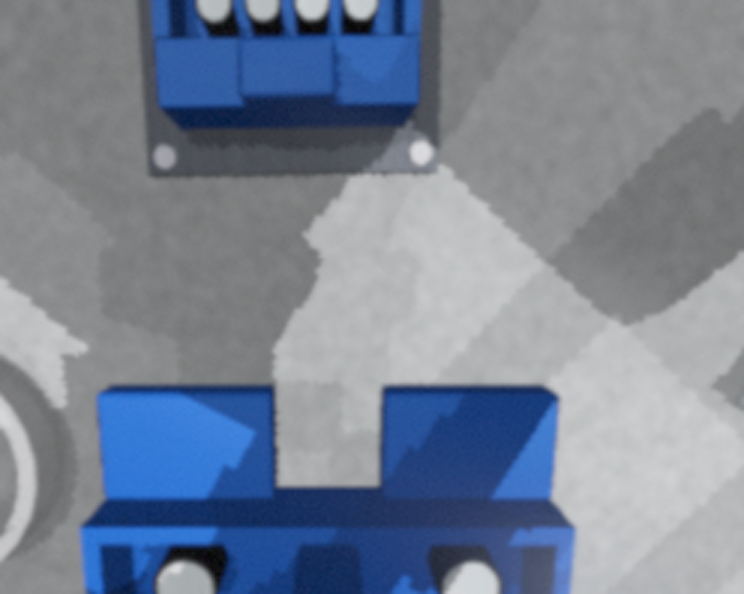

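The wide key is confirmed at this end: it spans columns 242–334 out of 160–420, so about 30 mm. The held tray's end face shows as a strip at rows 386–396, so the tray has pitched a little in the grip. I'll fit the stack and the held tray (6 DOF) from these pixels.

```bash
cat > fit2.py <<'E'
from wr import *
c,K,W=load('w4');ct,Kt,Wt=load('top')
s=lambda X:(np.array(X,float)+.5)/3-.5+[150,0]
og=s([(150,177),(437,173),(160,105),(418,103),(242,38),(333,40)])
Pg=np.array([(75,-55,6),(75,55,6),(60,-42,60),(60,42,60),(43,-15,76),(43,15,76)],float)
oe=s([(140,0),(439,0)]) # on plate side edges
# top view: narrow end corners (loose weight)
tp=(np.array([(215,180),(135,232)])+.5)/4-.5+[325,207]
def g(p,full=False):
    r=R.from_euler('Z',p[2]);t=np.r_[p[:2],0]
    e=(proj(K,W,r.apply(Pg)+t)-og).ravel()
    for o,sy in zip(oe,(-1,1)):
        a,b=proj(K,W,r.apply([[75,sy*55,6],[0,sy*55,6]])+t);d=(b-a)/np.linalg.norm(b-a);e=np.r_[e,np.cross(d,o-a)]
    return e
u=least_squares(g,np.load('fit.npz')['stack'],x_scale=[100,100,1],loss='soft_l1')
print('stack',u.x.round(2),np.degrees(u.x[2]).round(2),g(u.x).round(1))
d=np.load('pose4.npz');q=d['q'];r0=R.from_quat(np.r_[q[1:],q[0]])*R.from_matrix(np.diag([-1,1,-1.]))
ot=s([(98,396),(557,396),(110,386),(547,386),(83,525),(573,525),(105,499),(552,499),(274,390),(384,390)])
Pt=np.array([(-60,-42,-26),(-60,42,-26),(-60,-42,-38),(-60,42,-38),(-40,-42,-8),(-40,42,-8),(-40,-42,-26),(-40,42,-26),(-60,-10,-26),(-60,10,-26)],float)
def f(p):
    r=r0*R.from_rotvec(p[3:]);return (proj(K,W,r.apply(Pt)+d['p']+r0.apply(p[:3]))-ot).ravel()
v=least_squares(f,[-1.5,0,-6,0,0,0],x_scale=[1,1,1,.01,.01,.01],loss='soft_l1')
print('held in tool(tray axes): t',v.x[:3].round(2),'rot deg',np.degrees(v.x[3:]).round(2));print(f(v.x).round(1))
r=r0*R.from_rotvec(v.x[3:]);print('tray z axis world',r.apply([0,0,1]).round(3))
np.savez('fit.npz',tray=np.load('fit.npz')['tray'],stack=u.x,held=v.x)
E
python3 fit2.py
```

```text
stack [ 495.89 -194.79    0.53] 30.51 [-0.5 -0.3  0.5 -0.1 -0.6  1.4  0.7  1.1 -1.8 -0.3  1.2 -1.3  1.  -1.1]
held in tool(tray axes): t [-1.15  0.44 -8.37] rot deg [ 0.07 -0.74 -0.01]
[-0.1 -1.   0.7 -1.   0.6 -0.3 -0.7 -0.3 -0.1 -0.1  0.4 -0.1  0.2  0.4
 -0.4  0.4 -0.2  1.  -0.3  1. ]
tray z axis world [ 0.014 -0.008  1.   ]fit2.py:13: DeprecationWarning: Arrays of 2-dimensional vectors are deprecated. Use arrays of 3-dimensional vectors instead. (deprecated in NumPy 2.0)
  a,b=proj(K,W,r.apply([[75,sy*55,6],[0,sy*55,6]])+t);d=(b-a)/np.linalg.norm(b-a);e=np.r_[e,np.cross(d,o-a)]
```

Both fits are consistent: the stack is within 1 mm of the first fit, and the held offset agrees with the grasp reading. Next I go to just above the stack.

```bash
cat >> go.py <<'E'
def delta_place(h,off=(0,0)):
    z=np.load("fit.npz");u,v=z["stack"],z["held"];rt=R.from_euler('Z',u[2]);r0=rt*R.from_rotvec(v[3:]).inv()
    p=np.r_[u[:2],98+h]+rt.apply([off[0],off[1],0])-r0.apply(v[:3]);delta(tool_for(r0),p)
E
python3 -c "
from go import *
delta_place(50)"
```

```text
t 5.63 pos [658.  -90.4 257.8] open 10.8 F [-0.1  0.1 -2.6]
shift now [189.1 -11.6 105.3] turn [ 0.81 -0.44 -0.67] shift after turn [190.   -7.9 104. ] rows 5.4 0.2
```

>>> {"name": "drive_tool", "arguments": {"commands": [{"ax":0.8,"ay":-0.4,"az":-0.7,"dx":30,"dy":-2,"dz":5,"fingers":5},{"ax":0,"ay":0,"az":0,"dx":35,"dy":-2,"dz":5,"fingers":5},{"ax":0,"ay":0,"az":0,"dx":35,"dy":-2,"dz":5,"fingers":5},{"ax":0,"ay":0,"az":0,"dx":35,"dy":-2,"dz":15,"fingers":5},{"ax":0,"ay":0,"az":0,"dx":30,"dy":0,"dz":20,"fingers":5},{"ax":0,"ay":0,"az":0,"dx":10,"dy":0,"dz":20,"fingers":5},{"ax":0,"ay":0,"az":0,"dx":0,"dy":0,"dz":15,"fingers":5},{"ax":0,"ay":0,"az":0,"dx":0,"dy":0,"dz":0,"fingers":5}]}}

```text
t: 6.3
eef_pos: [492.8, -186.8, 168.1]
orientation: [-0.013, -0.261, 0.965, 0.0]
ft_force: [-0.6, -0.5, -3.3]
opening: 10.5
```

```bash
python3 -c "
from go import *
delta_place(30)"
```

```text
t 6.3 pos [ 492.8 -186.8  168.1] open 10.5 F [-0.6 -0.5 -3.3]
shift now [-0.6 -9.1 31.7] turn [ 0.49 -0.64 -0.24] shift after turn [-0.3 -8.9 31.8] rows 0.8 0.1
```

>>> {"name": "drive_tool", "arguments": {"commands": [{"ax":0.5,"ay":-0.6,"az":-0.2,"dx":-0.5,"dy":-9,"dz":16,"fingers":5},{"ax":0,"ay":0,"az":0,"dx":0,"dy":0,"dz":12,"fingers":5},{"ax":0,"ay":0,"az":0,"dx":0,"dy":0,"dz":0,"fingers":5},{"ax":0,"ay":0,"az":0,"dx":0,"dy":0,"dz":0,"fingers":5}]}}

```text
t: 6.63
eef_pos: [494.7, -193.9, 139.3]
orientation: [-0.008, -0.261, 0.965, -0.001]
ft_force: [-0.4, -0.7, -3.8]
opening: 10.9
```

```bash
python3 -c "
from wr import *
delta_place(30)
c,K,W=wcam('w5')
a=cv2.resize(c[90:290,150:370,::-1],None,fx=2.7,fy=3)
cv2.imwrite('pics/w5.png',a)
"
```

```text
t 6.63 pos [ 494.7 -193.9  139.3] open 10.9 F [-0.4 -0.7 -3.8]
shift now [-1.9 -1.8  2.9] turn [ 0.18 -0.22 -0.22] shift after turn [-1.8 -1.8  2.9] rows 0.1 0.1
```

View pics/w5.png

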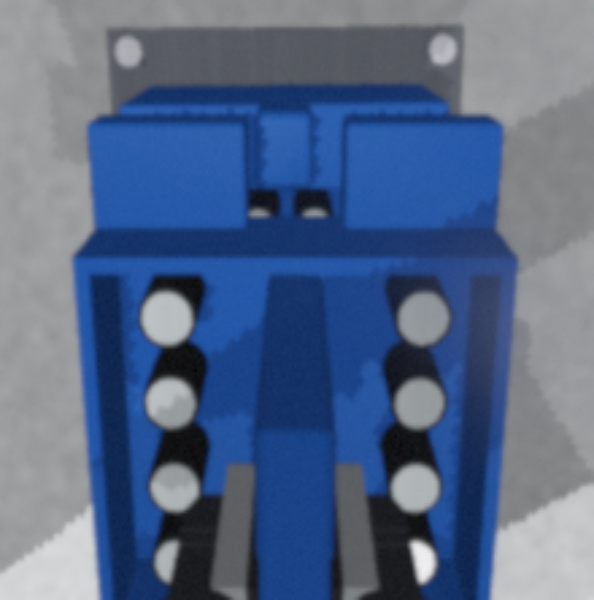

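The narrow key shows in the narrow notch at columns 260–310, about 10 px left of the notch centre at 295. I'll compare these pixels with what the fits predict.

```bash
cat > chk.py <<'E'
from wr import *
c,K,W=load('w5');z=np.load('fit.npz');u,v=z['stack'],z['held']
px=lambda P:((proj(K,W,P)-[150,90]+.5)*[2.7,3]-.5).round(0)
rs=R.from_euler('Z',u[2]);ts=np.r_[u[:2],0]
S=np.array([(-75,-55,6),(-75,55,6),(-60,-42,60),(-60,42,60),(-60,-7,76),(-60,7,76),(-43,-7,76),(-43,7,76)],float)
print('stack: plate, top, keyouter, keyinner\n',px(rs.apply(S)+ts).tolist())
s=sense();q=s['orientation'];r0=R.from_quat(np.r_[q[1:],q[0]])*R.from_matrix(np.diag([-1,1,-1.]));r=r0*R.from_rotvec(v[3:]);t=s['eef_pos']+r0.apply(v[:3])
T=np.array([(-60,-42,-26),(-60,42,-26),(-60,-10,-26),(-60,10,-26),(-40,-42,-8),(-40,42,-8)],float)
print('tray: flange outer, notch, rim\n',px(r.apply(T)+t).tolist())
print('tray rel stack',rs.inv().apply(t-ts).round(1),'rot',np.degrees((rs.inv()*r).as_rotvec()).round(2))
# joint refit of the stack x,y,yaw and tray t,rot from this picture
src=lambda X:(np.array(X,float)+.5)/[2.7,3]-.5+[150,90]
os_=src([(108,28),(463,26),(128,108),(447,108)]);Ps=S[:4]
g=lambda p:np.r_[(proj(K,W,R.from_euler('Z',p[2]).apply(Ps)+np.r_[p[:2],0])-os_).ravel()]
a=least_squares(g,u,x_scale=[100,100,1],loss='soft_l1').x;print('stack refit',a.round(2),np.degrees(a[2]).round(2),g(a).round(1))
E
python3 chk.py
```

```text
stack: plate, top, keyouter, keyinner
 [[108.0, 31.0], [467.0, 29.0], [120.0, 107.0], [453.0, 106.0], [257.0, 115.0], [316.0, 115.0], [258.0, 194.0], [316.0, 194.0]]
tray: flange outer, notch, rim
 [[89.0, 123.0], [504.0, 123.0], [247.0, 123.0], [346.0, 123.0], [75.0, 255.0], [518.0, 255.0]]
tray rel stack [ -1.8   1.9 131. ] rot [ 0.18  0.22 -0.21]
stack refit [ 496.1  -195.32    0.53] 30.43 [-0.6  0.8  0.9  1.1 -3.5 -0.4  1.5 -0.7]
```

Predictions match the picture to within about 3 px (under 1 mm). I'll apply the small correction and lower gently.

>>> {"name": "drive_tool", "arguments": {"commands": [{"ax":0.2,"ay":-0.2,"az":-0.2,"dx":-1.9,"dy":-2,"dz":4,"fingers":5},{"ax":0,"ay":0,"az":0,"dx":0,"dy":0,"dz":4,"fingers":5},{"ax":0,"ay":0,"az":0,"dx":0,"dy":0,"dz":2,"fingers":5},{"ax":0,"ay":0,"az":0,"dx":0,"dy":0,"dz":0,"fingers":5}]}}

```text
t: 7.02
eef_pos: [499.1, -194.2, 130.7]
orientation: [-0.005, -0.264, 0.965, -0.003]
ft_force: [0.2, 0.4, -3.0]
opening: 10.7
```

```bash
python3 -c "
from go import *
delta_place(0)"
```

```text
t 7.02 pos [ 499.1 -194.2  130.7] open 10.7 F [ 0.2  0.4 -3. ]
shift now [ 1.6  0.8 24.3] turn [-0.17  0.08  0.08] shift after turn [ 1.5  0.7 24.3] rows 0.6 0.0
```

>>> {"name": "drive_tool", "arguments": {"commands": [{"ax":-0.2,"ay":0.1,"az":0.1,"dx":1.2,"dy":0.6,"dz":2,"fingers":5},{"ax":0,"ay":0,"az":0,"dx":0,"dy":0,"dz":3,"fingers":5},{"ax":0,"ay":0,"az":0,"dx":0,"dy":0,"dz":2,"fingers":5},{"ax":0,"ay":0,"az":0,"dx":0,"dy":0,"dz":0,"fingers":5}]}}

```text
t: 7.35
eef_pos: [497.9, -194.2, 123.4]
orientation: [-0.006, -0.263, 0.965, -0.002]
ft_force: [0.0, 0.6, -3.7]
opening: 11.1
```

```bash
python3 -c "
from go import *
delta_place(0)"
```

```text
t 7.35 pos [ 497.9 -194.2  123.4] open 11.1 F [ 0.   0.6 -3.7]
shift now [ 0.5  0.1 17.1] turn [ 0.03 -0.01 -0.02] shift after turn [ 0.5  0.1 17.1] rows 0.4 0.0
```

>>> {"name": "drive_tool", "arguments": {"commands": [{"ax":0,"ay":0,"az":0,"dx":0.4,"dy":0,"dz":2,"fingers":5},{"ax":0,"ay":0,"az":0,"dx":0,"dy":0,"dz":2,"fingers":5},{"ax":0,"ay":0,"az":0,"dx":0,"dy":0,"dz":2,"fingers":5}]}}

```text
t: 7.6
eef_pos: [497.5, -194.7, 117.1]
orientation: [-0.006, -0.263, 0.965, -0.002]
ft_force: [-0.0, -0.1, -2.9]
opening: 10.6
```

>>> {"name": "drive_tool", "arguments": {"commands": [{"ax":0,"ay":0,"az":0,"dx":0,"dy":0,"dz":0,"fingers":5}]}}

```text
t: 7.68
eef_pos: [497.3, -194.6, 116.7]
orientation: [-0.006, -0.263, 0.965, -0.002]
ft_force: [-0.1, -0.2, -3.1]
opening: 10.9
```

```bash
python3 -c "
from go import *
delta_place(0)"
```

```text
t 7.68 pos [ 497.3 -194.6  116.7] open 10.9 F [-0.1 -0.2 -3.1]
shift now [-0.1  0.1 10.4] turn [ 0.04 -0.01 -0.03] shift after turn [-0.1  0.1 10.4] rows 0.3 0.0
```

No contact force, so the keys are entering the notches. I'll continue down.

>>> {"name": "drive_tool", "arguments": {"commands": [{"ax":0,"ay":0,"az":0,"dx":0,"dy":0,"dz":2,"fingers":5},{"ax":0,"ay":0,"az":0,"dx":0,"dy":0,"dz":2,"fingers":5},{"ax":0,"ay":0,"az":0,"dx":0,"dy":0,"dz":2,"fingers":5},{"ax":0,"ay":0,"az":0,"dx":0,"dy":0,"dz":1,"fingers":5}]}}

```text
t: 8.02
eef_pos: [497.4, -194.7, 109.2]
orientation: [-0.006, -0.263, 0.965, -0.002]
ft_force: [-0.8, -0.5, -3.6]
opening: 10.5
```

>>> {"name": "drive_tool", "arguments": {"commands": [{"ax":0,"ay":0,"az":0,"dx":0,"dy":0,"dz":1,"fingers":5}]}}

```text
t: 8.1
eef_pos: [497.3, -194.7, 108.0]
orientation: [-0.006, -0.263, 0.965, -0.002]
ft_force: [-0.0, -0.3, -2.9]
opening: 10.5
```

```bash
python3 -c "
from go import *
delta_place(0)"
```

```text
t 8.1 pos [ 497.3 -194.7  108. ] open 10.5 F [-0.  -0.3 -2.9]
shift now [0.  0.2 1.6] turn [ 0.03 -0.01 -0.03] shift after turn [0.  0.2 1.6] rows 0.0 0.0
```

>>> {"name": "drive_tool", "arguments": {"commands": [{"ax":0,"ay":0,"az":0,"dx":0,"dy":0,"dz":1,"fingers":5},{"ax":0,"ay":0,"az":0,"dx":0,"dy":0,"dz":0.5,"fingers":5}]}}

```text
t: 8.27
eef_pos: [497.3, -194.7, 106.2]
orientation: [-0.006, -0.263, 0.965, -0.002]
ft_force: [-0.3, 0.3, -3.6]
opening: 10.9
```

>>> {"name": "drive_tool", "arguments": {"commands": [{"ax":0,"ay":0,"az":0,"dx":0,"dy":0,"dz":0.7,"fingers":5}]}}

```text
t: 8.35
eef_pos: [497.3, -194.7, 105.5]
orientation: [-0.006, -0.263, 0.965, -0.002]
ft_force: [-3.0, -1.5, 3.4]
opening: 10.5
```

>>> {"name": "drive_tool", "arguments": {"commands": [{"ax":0,"ay":0,"az":0,"dx":0,"dy":0,"dz":0.7,"fingers":5}]}}

```text
t: 8.43
eef_pos: [497.0, -194.9, 105.0]
orientation: [-0.007, -0.263, 0.965, -0.002]
ft_force: [-10.5, -3.4, 19.2]
opening: 10.6
```

Contact at TCP z ≈ 105.5 mm (expected 106.4), so the tray is home. I'll ease the press and release.

>>> {"name": "drive_tool", "arguments": {"commands": [{"ax":0,"ay":0,"az":0,"dx":0,"dy":0,"dz":-0.4,"fingers":5},{"ax":0,"ay":0,"az":0,"dx":0,"dy":0,"dz":0,"fingers":14},{"ax":0,"ay":0,"az":0,"dx":0,"dy":0,"dz":0,"fingers":30},{"ax":0,"ay":0,"az":0,"dx":0,"dy":0,"dz":0,"fingers":50},{"ax":0,"ay":0,"az":0,"dx":0,"dy":0,"dz":0,"fingers":60}]}}

```text
t: 8.85
eef_pos: [497.8, -195.3, 106.3]
orientation: [-0.006, -0.263, 0.965, -0.003]
ft_force: [-0.2, -0.4, -0.1]
opening: 49.4
```

>>> {"name": "drive_tool", "arguments": {"commands": [{"ax":0,"ay":0,"az":0,"dx":0,"dy":0,"dz":-8,"fingers":60},{"ax":0,"ay":0,"az":0,"dx":0,"dy":0,"dz":-20,"fingers":60},{"ax":0,"ay":0,"az":0,"dx":0,"dy":0,"dz":-30,"fingers":60},{"ax":0,"ay":0,"az":0,"dx":0,"dy":0,"dz":-30,"fingers":60},{"ax":0,"ay":0,"az":0,"dx":-10,"dy":0,"dz":-30,"fingers":60},{"ax":0,"ay":0,"az":0,"dx":-20,"dy":0,"dz":-20,"fingers":60},{"ax":0,"ay":0,"az":0,"dx":0,"dy":0,"dz":0,"fingers":60}]}}

```text
t: 9.43
eef_pos: [524.0, -177.9, 252.0]
orientation: [-0.007, -0.262, 0.965, -0.001]
ft_force: [-0.5, -0.4, -0.1]
opening: 60.0
```

```bash
python3 - <<'E'
from wr import *
u=np.load('fit.npz')['stack'];r=R.from_euler('Z',u[2]);t=np.r_[u[:2],98.]
c,K,W=wcam('w6');a=np.ascontiguousarray(cv2.resize(c[:,100:400,::-1],None,fx=1.5,fy=1.5))
wire(a,K,W,TR,r,t,(100,0),1.5)
f=grab_frame('scene');x,y=145,120
b=np.ascontiguousarray(cv2.resize(f["color"][y:y+72,x:x+66,::-1],None,fx=4,fy=4,interpolation=cv2.INTER_CUBIC));d=b.copy()
wire(b,f["intrinsics"],f["world_to_cam"],TR,r,t,(x,y),4)
o=np.zeros((580,720,3),np.uint8);o[:576,:450]=a;o[:288,455:719]=b;o[290:578,455:719]=d;cv2.imwrite('pics/end.png',o)
print(sense()['eef_pos'],sense()['ft_force'])
E
```

```text
[ 520.90616223 -178.19248411  248.56751014] [ 0.15417441 -0.02254657 -0.10198832]
```

View pics/end.png

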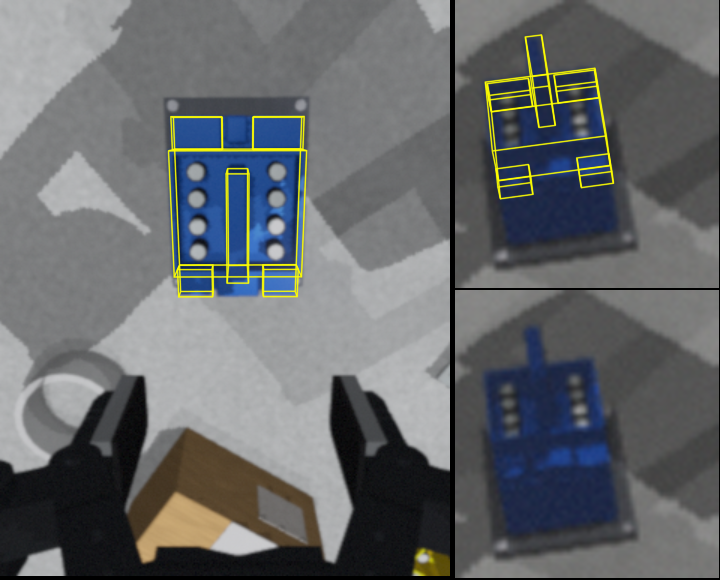

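The tray matches the predicted home pose in the wrist view: narrow key in its notch at (237,130), wide key in its notch at (237,285), and level. The scene view agrees too. I'm handing in.

```bash
python3 -c "
from station import *
print(sense()['t'],sense()['joint_vel'].round(3));print(hand_in())"
```

```text
9.5333 [-0.013  0.025  0.049 -0.002 -0.022 -0.006]
the job is handed in; nothing more can be done
None
```

I moved the tray with one wide and one narrow notch off its stand and stacked it on the bolted-down tray, wide notch over the wide key. I handed the job in at about 9.5 s. It was lifted square to the slope, lowered until it touched, and only then released.

**Final checks:** In the last wrist and scene pictures the tray matches the fully home, level pose. Both keys show in their notches, and the gripper was clear with no force on it. First contact came at a TCP height of 105.5 mm, against about 106.4 mm expected, with a peak press of about 19 N.

**What was off:**
- The first stack fit from the top camera was several pixels off, so I refitted it from the wrist view.
- The held tray had pitched about 0.7° in the grip, and I allowed for that when placing.
- I took no last picture of the other tray, but the arm never touched it, the carton or the tape roll.

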